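# Press a label holder home behind the lip of a fit gauge

## Task

First turn the lock collar of the fit gauge until its lever rests at the upright stop block, the locked mark, and leave it locked. Then take the white label holder and push its tongue, flat on the gauge's deck and square to the lip, in behind the shelf lip until it is fully home, with the sprung bar pushed right back, without ramming it; finish while still holding it pressed home. Leave the other things on the bench where they are.

Things in the scene. Friction and masses are not known exactly. Their poses are not given: they have to be found in the camera images.
- fit_gauge: Fit gauge, fixed: green deck 12 mm thick, -95..+85 mm in x, -155..+185 mm in y. Origin on the bench; x points away from the robot (within 0.15 rad), z up; all gauge parts share these axes. Towards -y: the sample shelf edge, an aluminium lip along y between two end cheeks, with a steel sprung bar under and behind it and a fence at the back. Towards +y: the lock collar.
- lip_mouth (a point): On the deck top (12 mm above bench) below the middle of the lip's front edge; gauge axes. Tongue enters along +x. Lip: underside 9 mm above deck, 17 mm deep, 150 mm long between cheeks (30 mm high, starting 3 mm before the lip). A flare rises 10 mm forward of the lip, top 20 mm above deck. Level deck 105 mm in front. Sprung bar's hidden face, 140 mm wide, waits 20 mm past the lip front.
- collar_axis (a point): Axis of the lock collar on the deck's top; gauge axes. Collar: knurled aluminium ring, 52 mm diameter, top 29 mm above the deck, captive on a dark post (26 mm diameter, top 40 mm above the deck), with one radial lever. The dark upright stop block (14 x 10 mm, 42 mm high, 30 to 44 mm from the axis) is the locked mark.
- lock_collar (a joint): Collar angle, rad, growing counter-clockwise seen from above. At 0 the lever points along the gauge's +y; at 1.3 (end stop, locked) it points nearly along -x, towards the robot, its side against the stop block. Starts between 0 and 0.5, stays where left, takes about 0.12 N m (2 N at the lever).
- lever_grip (a point): Point on the lever to grip or push, 64 mm from the collar's axis and 30 mm above the deck (42 mm above the bench); it turns with the collar and its y points outward along the lever. The lever is a flat bar 12 mm wide (side to side), from 18 to 80 mm from the axis, its underside 10 mm and its top 44 mm above the deck.
- label_holder: Loose white plastic, about 0.1 kg: flat base 85 x 100 mm, 6 mm thick, with an upright label plate 10 mm thick (x), 100 mm long (y), top 52 mm above the underside; grip it across the 10 mm. Origin on the underside below the middle of that plate. Base spans -20..+65 mm in x; ahead of the plate (+x) it is the tongue. Starts flat on the bench on the gauge's -y side, x within 0.75 rad of the robot's.
- tongue_edge (a point): Middle of the tongue's front edge on the label holder, 65 mm ahead of its origin in x and 3 mm above its underside (half the tongue's thickness); axes of the holder.
- marker: Bystander: marker pen lying flat, 16 x 110 mm, 17 mm high, about 90 mm behind the label holder. Origin on the bench under its middle.
- offcut: Bystander: white plain channel strip 200 x 30 mm, 12 mm high, without upright plate, about 120 mm beside the holder. Origin on the bench under its middle.
- tape_measure: Bystander: black tape measure 66 x 62 x 35 mm, to the gauge's left. Origin on the bench under its middle.
- calculator: Bystander: black calculator 140 x 85 x 16 mm, in front of the gauge. Origin on the bench under its middle.
- notebook: Bystander: ring notebook 200 x 145 x 13 mm, in front of the gauge to the left. Origin on the bench under its middle.
- carton: Bystander: small closed carton 80 x 110 x 50 mm, behind the gauge. Origin on the bench under its middle.
- glue_bottle: Bystander: bottle 56 mm in diameter, 140 mm high, far left. Origin on the bench under its middle.
- gauge_bar: Sprung steel bar that slides along the gauge's +x. Origin on the deck's top at the middle of its front face (140 mm wide, 8 mm high, hidden under the lip): 20 mm past the lip's front edge when free, 28 mm when pushed right back to its end stop. The spring starts at 2 N, reaches 5.2 N at the end stop, then it is hard. Its top, 22.5 mm above the deck, shows behind the lip.
There are look-alikes about, which are no part of the job. Several things look just like the label_holder: the one meant starts farthest from the robot's base.

How it is judged:
On the way, in this order (a step that is already met when the one before it is completed fails the run):
1. the lock collar is turned to its locked mark (value of joint lock_collar above 1.2 rad), for 0.2 s.
2. the tongue is behind the lip, flat on the deck (x of tongue_edge in the frame of lip_mouth above 0.008 m and z of tongue_edge in the frame of lip_mouth between 0 and 0.008 m and y of tongue_edge in the frame of lip_mouth between -0.03 and 0.03 m), for 0.1 s.
At the end, for the whole second after the job is handed in: Collar within 0.1 rad of its locked stop; tongue edge over 24.5 mm past the lip front, between the cheeks, flat on the deck, square and level within 0.1 rad; bar back over 6 of 8 mm, tongue bearing on it with over 3 N; holder at rest, fingers on it with over 3 N, all through the last second (value of joint lock_collar above 1.2 rad and x of gauge_bar in the frame of lip_mouth above 0.026 m and x of tongue_edge in the frame of lip_mouth above 0.0245 m and z of tongue_edge in the frame of lip_mouth between 0 and 0.008 m and angle between the x axis of label_holder and the x axis of fit_gauge, either way round below 0.1 rad and angle between label_holder's own z axis and vertical below 0.1 rad and linear speed of label_holder below 0.02 m/s and contact force between the fingers and label_holder above 3 N and y of tongue_edge in the frame of lip_mouth between -0.03 and 0.03 m and contact force between label_holder and gauge_bar above 3 N); the arm keeps its last pose, push and grip.
It fails at once if the label holder is rammed against the sprung bar with more than 50 N (contact force between label_holder and gauge_bar above 50 N).
It fails at once if a bystander is shifted by more than 30 mm (distance of any of marker, offcut, tape_measure, calculator, notebook, carton, glue_bottle from where it was at the start of the episode above 0.03 m).
It fails at once if the glue bottle is knocked over (angle between glue_bottle's own z axis and vertical above 0.5 rad).
It also fails if it takes over 58 s, if anything falls off the work surface, if the arm or the gripper's body presses on something with over 40 N, if the wrist force passes 120 N, or if a joint passes its speed limit or range.

## Robot

A 7-joint arm with a two-finger parallel gripper is mounted at the origin on the work surface. World frame = base frame: x ahead of the robot, y to its left, z up, the work surface at z = 0. Lengths are in m, angles in rad, forces in N, time in s.
With the tool pointing down it reaches from about 0.4 to 0.85 m from the base axis. Payload 10.4 kg.
Tool frame: the origin (TCP) lies at the very end of the fingers, on their centre line; the grasp point (between the pads) lies r.grasp_offset behind it (r.grasp_offset is the distance from the TCP to the grasp point, in m); z points along the fingers, y is the direction in which the jaws open and shut (so a half turn about z gives the same grasp; the last joint's range is limited). The gripper opens to 87 mm and grips with 3 to 60 N. Pads are 19 mm wide; open, the fingers measure 117 mm over their backs; the gripper's body (75 mm by 190 mm) begins 51 mm behind the grasp point.
Start: joints at [-0.023, 0.332, -0.065, 1.46, 0.022, 1.35, -0.088], TCP at [0.625, 0, 0.223] pointing down, gripper open.
Joint ranges: [-2.6, 2.6], [-0.5, 2.12], [-1.47, 1.34], [0.16, 2.42], [-1.27, 4.41], [0.06, 2.06], [-2.6, 2.6]. Speed limits (rad/s): [2.22, 2.22, 2.79, 2.79, 3.14, 3.14, 3.14].

## Interface

Orientations are given as a unit quaternion [x, y, z, w].
In Python, from bench import read_state, cams, job, r gives the robot as it stands. The module is installed in compiled form; this text tells all that it offers.
- The arm moves only by the tool arm_command, never from a script. Its argument "increments" is a list of rows, each an object of numbers: "gripper": the opening in per cent of the stroke, from 0 (shut) to 100 (fully open); "dx", "dy", "dz": the shift along the tool's x, y, z in m; "spin": the turn about the tool's z in degrees. In form: [{"gripper": .., "dx": .., "dy": .., "dz": .., "spin": ..}, ...]. A call has exactly 8 rows; each row shifts and turns the commanded pose from where the row before left it, along the tool's axes as they then stand; what a row does not reach is not made up. A row lasts 1/8 s, in which the tool goes at most 62.5 mm and 10.7 degrees, less where a joint would pass 70% of its speed; a pose out of reach is approached as far as the arm can. A call with a gripper value outside its range is refused whole. The fingers move at their own pace and stop on an object; "grip_force" is the grip in N (left out, the last holds). Time passes only in rows, so rows that do not move let the fingers close, or fill a call up. It gives the time, the measured TCP pose, the force and the opening at its end, in the units of the state.
- read_state(): the state, without advancing time (a new reading comes with each control period).
- cams.camera(name): name is "scene" or "side" or "wrist"; returns the picture (420x560x3 uint8, red, green, blue); there is no depth.
- cams.camera_info(name): a dict with "K" (3x3 intrinsics, pixels), "rvec" (rotation vector, rad) and "tvec" (3), from world to camera coordinates, as OpenCV has them. Camera axes: x right, y down, z forward; pixel columns grow to the right and rows downward; lengths in m; the calibration is good to about 2 mm. The wrist camera is an equidistant fisheye: a pixel r from the principal point sees the ray r / f radians off the axis. A picture is of the moment at which its call begins: read the wrist's pose just before it. camera_info takes no time and is no camera call; for the wrist camera it gives the pose at the moment of the call.
- job.close_job(): hands the job in, once; it reports no verdict.
The state is a dict: "time": time; "joint_positions": joint angles; "joint_vel": joint speeds; "joint_torque": joint torques, N m; "ee_pos": TCP position; "eef_rot": TCP orientation; "ft_force": force on the tool from outside, world axes, zero at the start; "torque": the same for the moment, N m; "width": finger opening in m.
Only numpy, scipy, OpenCV 4.12 (cv2) and the standard library are available. Lean on these libraries where they do the work, as an engineer would, in place of code of your own. Each camera call takes 0.05 s, during which the arm holds its last target.

## Working session

There is one attempt and no reset: what is moved stays moved. The work goes in short steps, Python scripts to look and compute and a tool call to move; the robot and the scene stay as the last step left them, time stands still between calls to the robot, and variables do not carry over. Pictures are saved under pics/ and viewed, and the job is handed in when it is done.

Besides the shell and the picture viewer there is one more tool, called after ">>>" as name(argument=value, ...), one argument or row to a line, values as JSON. arm_command: Moves the arm, as the interface text tells. Its arguments: {"type":"object","properties":{"increments":{"type":"array","items":{"type":"object","properties":{"gripper":{"type":"number"},"dx":{"type":"number"},"dy":{"type":"number"},"dz":{"type":"number"},"spin":{"type":"number"}}}},"grip_force":{"type":"number"}},"required":["increments"]}

```bash
mkdir -p pics; ls; cat > h.py <<'E'
import numpy as np, cv2
from bench import read_state, cams, job, r
from scipy.spatial.transform import Rotation as R
def cam(n):
    i=cams.camera_info(n); K=np.array(i["K"],float); Rm=R.from_rotvec(np.array(i["rvec"]).ravel()).as_matrix(); t=np.array(i["tvec"]).ravel()
    return K,Rm,t
def ray(n,uv,c=None):
    K,Rm,t=c or cam(n); u,v=uv
    x=(u-K[0,2])/K[0,0]; y=(v-K[1,2])/K[1,1]
    if n=="wrist":
        th=np.hypot(x,y); d=np.array([x/th*np.sin(th),y/th*np.sin(th),np.cos(th)]) if th>1e-9 else np.array([0,0,1.])
    else: d=np.array([x,y,1.])
    d=Rm.T@d; return -Rm.T@t, d/np.linalg.norm(d)
def onplane(n,uv,z,c=None):
    o,d=ray(n,uv,c); return o+d*(z-o[2])/d[2]
def proj(n,p,c=None):
    K,Rm,t=c or cam(n); q=Rm@np.asarray(p,float)+t
    if n=="wrist":
        th=np.arctan2(np.hypot(q[0],q[1]),q[2]); rr=np.hypot(q[0],q[1])+1e-12; x,y=q[0]/rr*th,q[1]/rr*th
    else: x,y=q[0]/q[2],q[1]/q[2]
    return np.array([K[0,0]*x+K[0,2],K[1,1]*y+K[1,2]])
def save(im,f,s=1):
    im=cv2.resize(im,None,fx=s,fy=s,interpolation=cv2.INTER_CUBIC) if s!=1 else im
    cv2.imwrite("pics/"+f,im[...,::-1])
E
python3 - <<'E'
from h import *
s=read_state(); print(s, r.grasp_offset)
for n in ("scene","side","wrist"):
    c=cam(n); im=cams.camera(n); save(im,n+"0.png",1.4); np.save(n+"0.npy",im)
    K,Rm,t=c; np.savez("cam0_"+n,K=K,Rm=Rm,t=t); print(n,K.round(1).tolist(),(-Rm.T@t).round(3),Rm[2].round(3))
E
```

```text
pics
{'time': 0.0, 'joint_positions': array([-0.02257826,  0.3328493 , -0.06470117,  1.46093196,  0.02160711,
        1.34989292, -0.08849401]), 'joint_vel': array([ 1.24390696e-03, -4.32772610e-04, -5.06206280e-04, -1.11397192e-03,
       -2.77166855e-04, -1.31598979e-03,  8.88825085e-05]), 'joint_torque': array([-1.20520472e-04, -6.23245955e+01,  2.44190963e-02, -3.89891267e+01,
       -6.13984605e-02,  3.97891912e-02,  1.87085252e-04]), 'ee_pos': array([ 6.24619331e-01, -2.08754539e-05,  2.21772507e-01]), 'eef_rot': array([ 7.07103886e-01,  7.07109337e-01, -5.14357664e-04, -4.64236767e-04]), 'ft_force': array([-0.03783115,  0.38547732,  0.5243029 ]), 'torque': array([-0.01083366,  0.05889702, -0.03560465]), 'width': 0.08759890073055304} 0.0187
scene [[529.2, 0.0, 276.8], [0.0, 529.2, 206.2], [0.0, 0.0, 1.0]] [ 1.441 -0.311  0.903] [-0.722  0.242 -0.649]
side [[494.5, 0.0, 272.3], [0.0, 494.5, 208.4], [0.0, 0.0, 1.0]] [ 0.228 -0.922  0.945] [ 0.234  0.702 -0.672]
wrist [[325.2, 0.0, 283.5], [0.0, 325.2, 208.7], [0.0, 0.0, 1.0]] [0.625 0.08  0.383] [-0.001 -0.291 -0.957]
```

View pics/scene0.png

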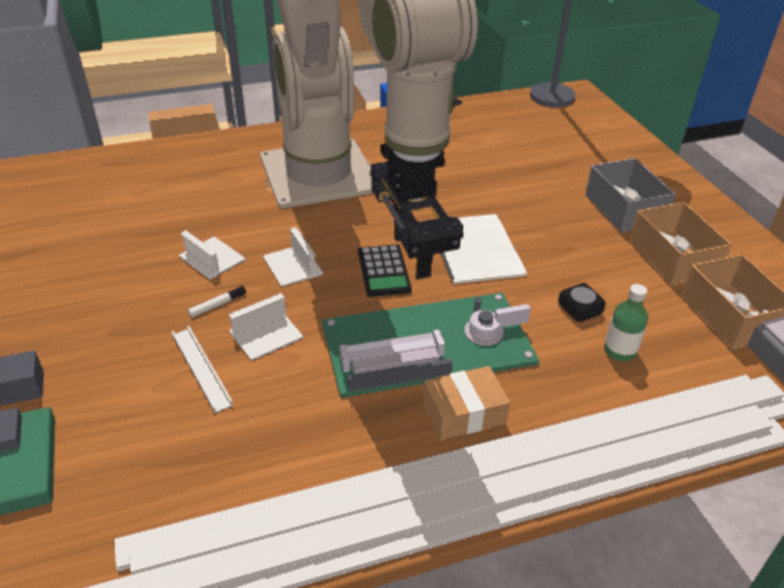

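View pics/side0.png

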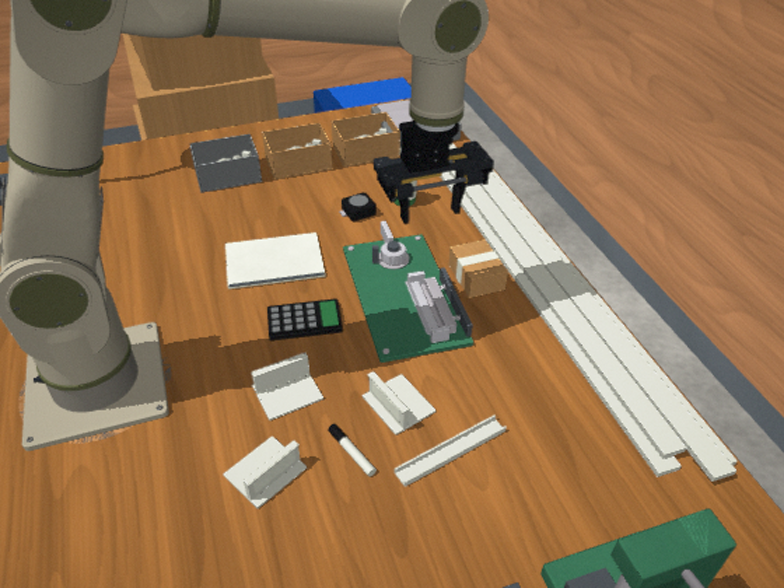

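View pics/wrist0.png

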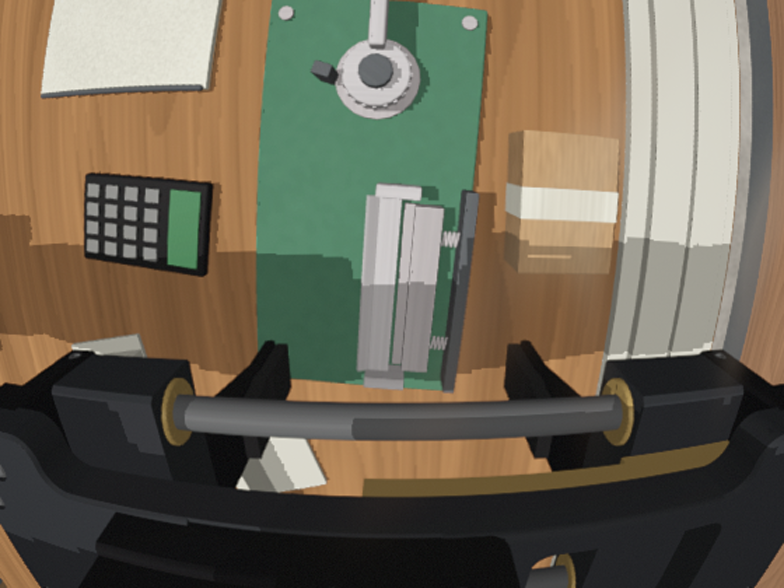

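```bash
python3 - <<'E'
from h import *
from bench import r
def cl(n):
    z=np.load(f"cam0_{n}.npz"); return z["K"],z["Rm"],z["t"]
for n,uvs in {"scene":[(265,325),(293,258),(210,255)],"side":[(398,400),(287,385),(265,470)]}.items():
    for uv in uvs: print(n,uv,onplane(n,np.array(uv)/1.4,0.01,cl(n)).round(3))
ims={n:np.load(n+"0.npy") for n in("scene","side","wrist")}
save(ims["scene"][140:310,110:400],"sc_crop.png",2.7)
save(ims["side"][150:360,160:380],"si_crop.png",2.8)
save(ims["wrist"][0:290,170:360],"wr_crop.png",2.05)
E
```

```text
scene (265, 325) [ 0.478 -0.214  0.01 ]
scene (293, 258) [ 0.306 -0.126  0.01 ]
scene (210, 255) [ 0.25  -0.279  0.01 ]
side (398, 400) [ 0.493 -0.217  0.01 ]
side (287, 385) [ 0.32  -0.124  0.01 ]
side (265, 470) [ 0.25  -0.282  0.01 ]
```

View pics/sc_crop.png

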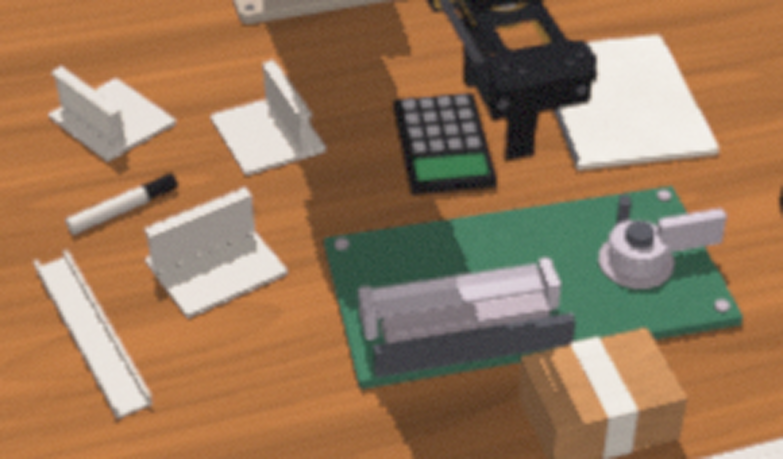

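View pics/si_crop.png

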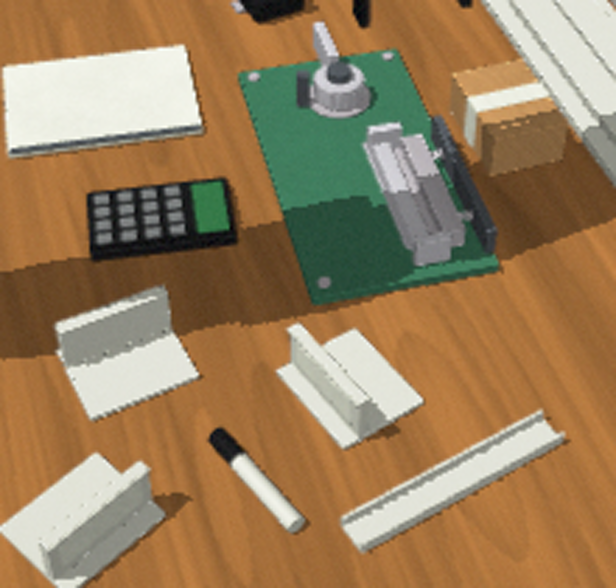

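View pics/wr_crop.png

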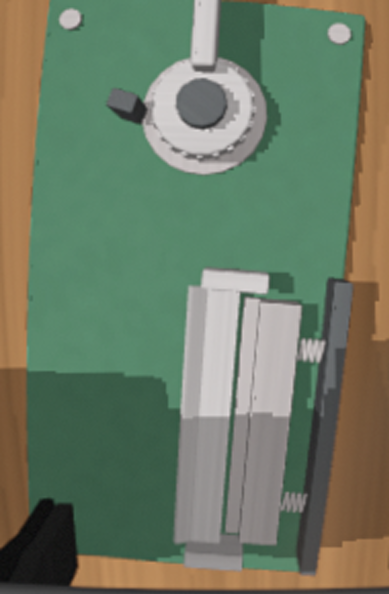

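```bash
cat >> h.py <<'E'
def cl(n):
    z=np.load(f"cam0_{n}.npz"); return z["K"],z["Rm"],z["t"]
def fit2d(loc,w):
    loc=np.array(loc,float);w=np.array(w)[:,:2]; lm=loc.mean(0);wm=w.mean(0)
    a=loc-lm;b=w-wm; th=np.arctan2((a[:,0]*b[:,1]-a[:,1]*b[:,0]).sum(),(a*b).sum())
    c,s=np.cos(th),np.sin(th);Rm=np.array([[c,-s],[s,c]]);t=wm-Rm@lm
    return th,t,(loc@Rm.T+t-w)
E
python3 - <<'E'
from h import *
from bench import *
L=[(-.095,-.155),(.085,-.155),(.085,.185),(-.095,.185)]
sc=[(327,238),(360,386),(741,322),(672,188)]
si=[(315,303),(498,266),(398,50),(240,75)]
w1=[onplane("scene",(110+u/2.7,140+v/2.7),.012,cl("scene")) for u,v in sc]
w2=[onplane("side",(160+u/2.8,150+v/2.8),.012,cl("side")) for u,v in si]
for w in(w1,w2,w1+w2):
    th,t,res=fit2d(L*(len(w)//4),w); print(th.round(4),t.round(4),(res*1000).round(1).tolist())
# wrist: post top, lever, screws
cw=cl("wrist"); W=lambda u,v,z:onplane("wrist",(170+u/2.05,v/2.05),z,cw).round(4)
print("post top",W(201,102,.052),"lever outer end mid ",W(206,0,.056),"lever inner",W(204,60,.056))
print("screws",W(70,19,.012),W(339,33,.012))
print("lip front ends",W(190,288,.032),W(175,540,.032),"corner",W(365,15,.012),W(27,553,.012))
# holder A
hs=lambda u,v,z:onplane("scene",(110+u/2.7,140+v/2.7),z,cl("scene"))
hi=lambda u,v,z:onplane("side",(160+u/2.8,150+v/2.8),z,cl("side"))
print("scene plate top ends",hs(150,230,.052),hs(250,190,.052),"base front corners z6",hs(190,313,.006),hs(286,270,.006))
print("side plate top", hi(294,328,.052),hi(362,400,.052), "base front", hi(357,331,.006),hi(422,400,.006),"rear",hi(279,372,.006),hi(346,443,.006))
E
```

```text
-0.086 [0.6045 0.0293] [[0.2, -4.2], [-1.8, -1.9], [0.5, 3.9], [1.0, 2.2]]
-0.0805 [0.5997 0.0215] [[-1.4, 0.8], [2.7, -3.5], [0.4, 0.5], [-1.7, 2.2]]
-0.0832 [0.6021 0.0254] [[-1.8, -8.4], [-3.7, -5.6], [-2.4, 0.3], [-1.9, -2.0], [0.6, 5.0], [4.6, 0.2], [3.3, 4.1], [1.2, 6.3]]
post top [0.6094 0.1447 0.052 ] lever outer end mid  [0.6118 0.1979 0.056 ] lever inner [0.611  0.1656 0.056 ]
screws [0.5335 0.2066 0.012 ] [0.6836 0.1951 0.012 ]
lip front ends [0.6024 0.0498 0.032 ] [ 0.591  -0.0958  0.032 ] corner [0.6985 0.2074 0.012 ] [ 0.4917 -0.1178  0.012 ]
scene plate top ends [ 0.48328325 -0.26746629  0.052     ] [ 0.45616837 -0.17277457  0.052     ] base front corners z6 [ 0.54816325 -0.24849374  0.006     ] [ 0.52025522 -0.15696206  0.006     ]
side plate top [ 0.45671376 -0.18163508  0.052     ] [ 0.48535513 -0.27176691  0.052     ] base front [ 0.52060463 -0.16454458  0.006     ] [ 0.54692762 -0.25435373  0.006     ] rear [ 0.44088412 -0.18698949  0.006     ] [ 0.4709855  -0.27581041  0.006     ]
```

>>> arm_command(
  increments=[
    {"gripper": 30,"dx": 0.03,"dy": -0.003},
    {"gripper": 30,"dx": 0.03,"dy": -0.003},
    {"gripper": 30,"dx": 0.03,"dy": -0.003},
    {"gripper": 30,"dx": 0.03,"dy": -0.003},
    {"gripper": 30},
    {"gripper": 30},
    {"gripper": 30},
    {"gripper": 30},
  ],
  grip_force=10,
)

```text
validation failed for argument at $.in...
```

```bash
python3 - <<'E'
from h import *
s=read_state(); print(s["ee_pos"],s["eef_rot"],s["width"],s["ft_force"],s["joint_positions"])
n="wrist";c=cam(n);im=cams.camera(n);np.savez("cam1_wrist",K=c[0],Rm=c[1],t=c[2]);np.save("wrist1.npy",im);save(im,"wrist1.png",1.4)
E
```

```text
[6.24725532e-01 9.06960766e-06 2.21958587e-01] [ 7.07081966e-01  7.07131409e-01 -3.85816883e-04 -3.38567529e-04] 0.08743702091431635 [ 0.89274049  0.24525258 -0.97599615] [-0.02263492  0.33271202 -0.06468948  1.46072173  0.02162132  1.34988138
 -0.08847609]
```

View pics/wrist1.png

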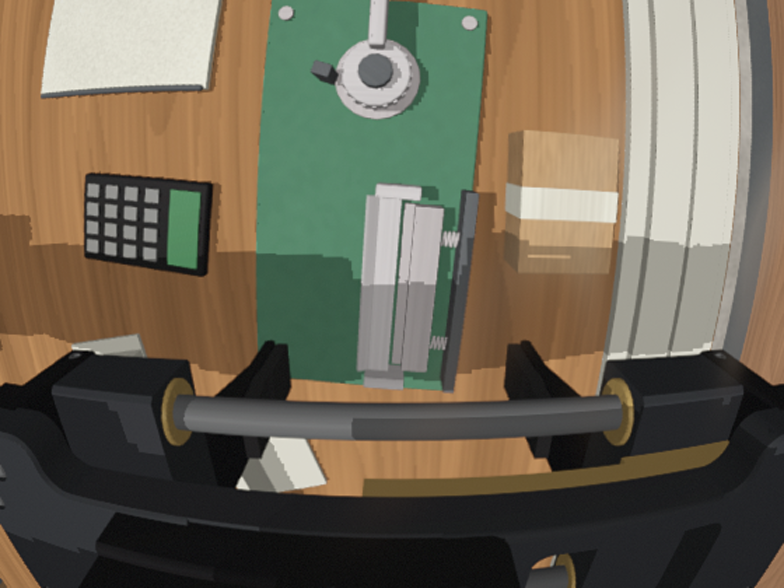

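>>> arm_command(
  increments=[
    {"gripper": 30,"dx": 0.03,"dy": -0.003,"dz": 0,"spin": 0},
    {"gripper": 30,"dx": 0.03,"dy": -0.003,"dz": 0,"spin": 0},
    {"gripper": 30,"dx": 0.03,"dy": -0.003,"dz": 0,"spin": 0},
    {"gripper": 30,"dx": 0.03,"dy": -0.003,"dz": 0,"spin": 0},
    {"gripper": 30,"dx": 0,"dy": 0,"dz": 0,"spin": 0},
    {"gripper": 30,"dx": 0,"dy": 0,"dz": 0,"spin": 0},
    {"gripper": 30,"dx": 0,"dy": 0,"dz": 0,"spin": 0},
    {"gripper": 30,"dx": 0,"dy": 0,"dz": 0,"spin": 0},
  ],
  grip_force=10,
)

```text
time: 1.2
ee_pos: [0.6132, 0.1191, 0.2226]
eef_rot: [0.708, 0.707, -0.0, 0.0]
ft_force: [-0.0, 0.1, 0.5]
width: 0.027
```

```bash
python3 - <<'E'
from h import *
s=read_state(); print(s["ee_pos"],s["eef_rot"],s["width"],s["ft_force"],s["joint_positions"])
n="wrist";c=cam(n);im=cams.camera(n);np.savez("cam1_wrist",K=c[0],Rm=c[1],t=c[2]);np.save("wrist1.npy",im);save(im,"wrist1b.png",1.4)
E
```

```text
[0.61318624 0.11905208 0.22255967] [ 7.07579795e-01  7.06633439e-01 -4.72145767e-05  1.21696254e-04] 0.027046249896692277 [-0.01225228  0.1008732   0.52078704] [-0.16892491  0.33423235 -0.12317503  1.4583689   0.04157077  1.3514911
 -0.29573266]
```

View pics/wrist1b.png

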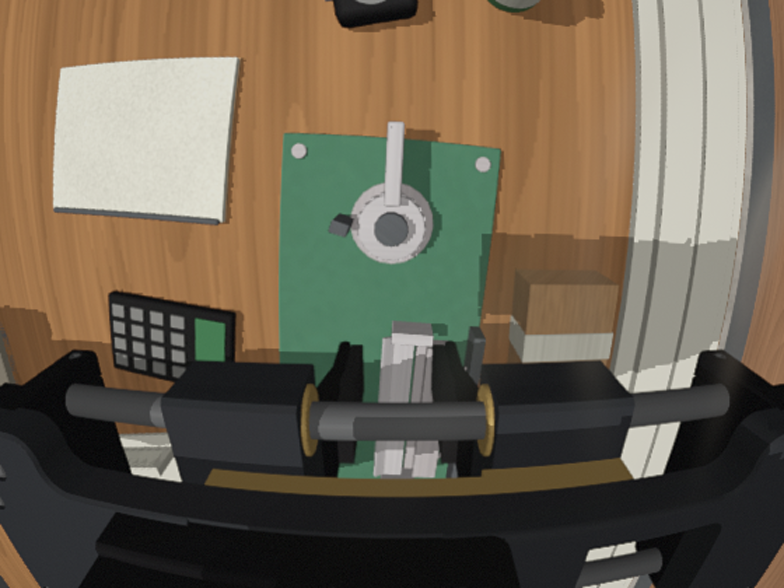

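```bash
python3 - <<'E'
from h import *
z=np.load("cam1_wrist.npz");c=z["K"],z["Rm"],z["t"]
W=lambda u,v,zz:onplane("wrist",(u/1.4,v/1.4),zz,c).round(4)
print("post",W(391.5,229,.052),"lever tip",W(396,123,.056),W(393,203,.056),"corners",W(284,132,.012),W(500,148,.012),"screws",W(298.5,151,.012),W(483,164,.012))
print("block top",W(341,220,.054))
im=np.load("wrist1.npy");save(im[70:200,190:370],"cr1.png",4.2)
E
```

```text
post [0.6097 0.1465 0.052 ] lever tip [0.6131 0.2239 0.056 ] [0.6109 0.1662 0.056 ] corners [0.5216 0.2226 0.012 ] [0.6979 0.2087 0.012 ] screws [0.5335 0.2062 0.012 ] [0.6839 0.1949 0.012 ]
block top [0.5728 0.1538 0.054 ]
```

View pics/cr1.png

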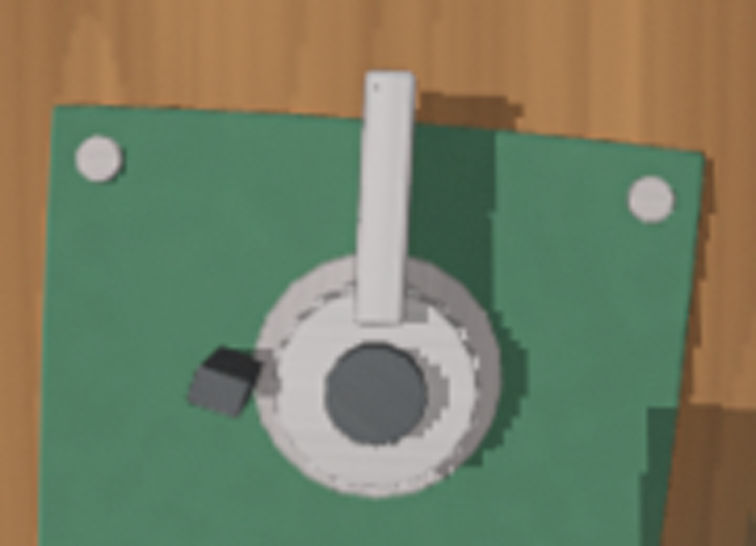

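>>> arm_command(
  increments=[
    {"gripper": 30,"dx": 0.031,"dy": 0,"dz": 0.02,"spin": 2.4},
    {"gripper": 30,"dx": 0.031,"dy": 0,"dz": 0.02,"spin": 0},
    {"gripper": 30,"dx": 0.031,"dy": 0,"dz": 0.02,"spin": 0},
    {"gripper": 30,"dx": 0,"dy": 0,"dz": 0.03,"spin": 0},
    {"gripper": 30,"dx": 0,"dy": 0,"dz": 0.03,"spin": 0},
    {"gripper": 30,"dx": 0,"dy": 0,"dz": 0.03,"spin": 0},
    {"gripper": 30,"dx": 0,"dy": 0,"dz": 0.03,"spin": 0},
    {"gripper": 30,"dx": 0,"dy": 0,"dz": 0.012,"spin": 0},
  ],
)

```text
time: 2.25
ee_pos: [0.6148, 0.2123, 0.0288]
eef_rot: [0.722, 0.692, -0.001, -0.0]
ft_force: [0.2, 0.6, -0.1]
width: 0.0261
```

```bash
python3 - <<'E'
from h import *
s=read_state(); print(s["ee_pos"],s["eef_rot"],s["width"],s["ft_force"],s["joint_positions"])
save(cams.camera("scene")[190:290,300:400],"sc2.png",6)
E
```

```text
[0.61476422 0.21230572 0.02877778] [ 7.21855173e-01  6.92043001e-01 -1.17905036e-03 -4.52206267e-04] 0.026094187354057254 [ 0.24095521  0.62807624 -0.07730628] [-0.29131273  0.55580881 -0.14803901  1.57337115  0.09130554  1.02172286
 -0.50743321]
```

View pics/sc2.png

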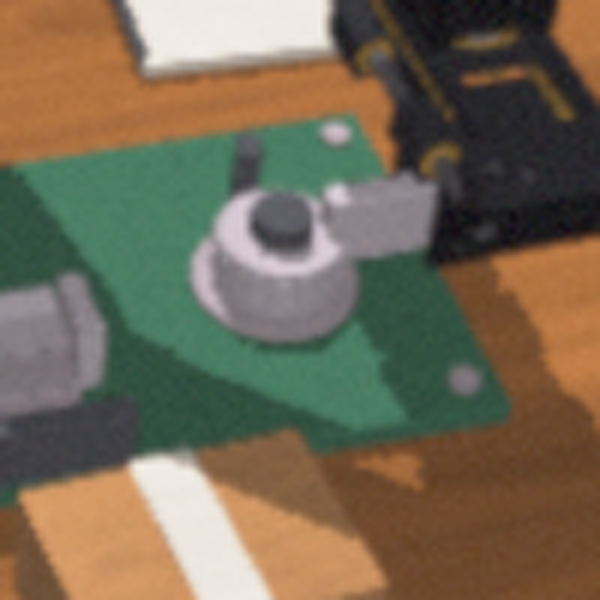

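>>> arm_command(
  increments=[
    {"gripper": 18,"dx": 0,"dy": -0.002,"dz": 0,"spin": 0},
    {"gripper": 18,"dx": -0.0008,"dy": -0.0103,"dz": 0,"spin": -9},
    {"gripper": 18,"dx": -0.0008,"dy": -0.0103,"dz": 0,"spin": -9},
    {"gripper": 18,"dx": -0.0008,"dy": -0.0103,"dz": 0,"spin": -9},
    {"gripper": 18,"dx": -0.0008,"dy": -0.0103,"dz": 0,"spin": -9},
    {"gripper": 18,"dx": -0.0008,"dy": -0.0103,"dz": 0,"spin": -9},
    {"gripper": 18,"dx": -0.0008,"dy": -0.0103,"dz": 0,"spin": -9},
    {"gripper": 18,"dx": -0.0008,"dy": -0.0103,"dz": 0,"spin": -9},
  ],
)

```text
time: 3.3
ee_pos: [0.5543, 0.181, 0.0326]
eef_rot: [0.251, 0.968, 0.001, 0.001]
ft_force: [-0.2, 3.8, 1.4]
width: 0.0157
```

```bash
python3 - <<'E'
from h import *
s=read_state(); print(s["ee_pos"],s["eef_rot"],s["width"],s["ft_force"],s["torque"],s["joint_positions"][6])
q=s["eef_rot"];a=2*np.arctan2(q[1],q[0])-np.pi/2;p=s["ee_pos"][:2]-[.6097,.146];print("tool ang",a,"pos ang",np.arctan2(-p[0],p[1]),np.hypot(*p),"joint~",a+.078)
E
```

```text
[0.55427882 0.18100341 0.03264863] [0.25086141 0.96802106 0.00139025 0.00135801] 0.015698035029366165 [-0.22521957  3.80851786  1.39060935] [ 0.76939949  0.00491378 -0.02774828] 0.5287531200135025
tool ang 1.0636553128472181 pos ang 1.0074727764869176 0.06554956757958424 joint~ 1.1416553128472182
```

>>> arm_command(
  increments=[
    {"gripper": 18,"dx": -0.0008,"dy": -0.0103,"dz": 0,"spin": -9},
    {"gripper": 18,"dx": 0,"dy": -0.002,"dz": 0,"spin": 0},
    {"gripper": 18,"dx": 0,"dy": -0.002,"dz": 0,"spin": 0},
    {"gripper": 18,"dx": 0,"dy": 0,"dz": 0,"spin": 0},
    {"gripper": 18,"dx": 0,"dy": 0,"dz": 0,"spin": 0},
    {"gripper": 18,"dx": 0,"dy": 0,"dz": 0,"spin": 0},
    {"gripper": 18,"dx": 0,"dy": 0,"dz": 0,"spin": 0},
    {"gripper": 18,"dx": 0,"dy": 0,"dz": 0,"spin": 0},
  ],
)

```text
time: 4.3
ee_pos: [0.5478, 0.1666, 0.0306]
eef_rot: [0.177, 0.984, 0.0, 0.0]
ft_force: [1.8, 0.3, 0.5]
width: 0.0156
```

```bash
python3 - <<'E'
from h import *
s=read_state(); print(s["ee_pos"],s["eef_rot"],s["width"],s["ft_force"],s["torque"],s["joint_positions"][6])
q=s["eef_rot"];a=2*np.arctan2(q[1],q[0])-np.pi/2;p=s["ee_pos"][:2]-[.6097,.146];print("tool ang",a,"pos ang",np.arctan2(-p[0],p[1]),np.hypot(*p),"joint~",a+.078)
save(cams.camera("scene")[190:290,300:400],"sc3.png",6)
save(cams.camera("side")[130:230,220:320],"si3.png",6)
E
```

```text
[0.54781935 0.16658358 0.03056101] [1.77107017e-01 9.84191593e-01 5.78324938e-05 9.53975412e-05] 0.01556683745784863 [1.75493965 0.34893702 0.49220544] [ 0.42035192 -0.43501771 -0.05635361] 0.6900816801795625
tool ang 1.2147038874116909 pos ang 1.249675716860789 0.06521424982519688 joint~ 1.292703887411691
```

View pics/sc3.png

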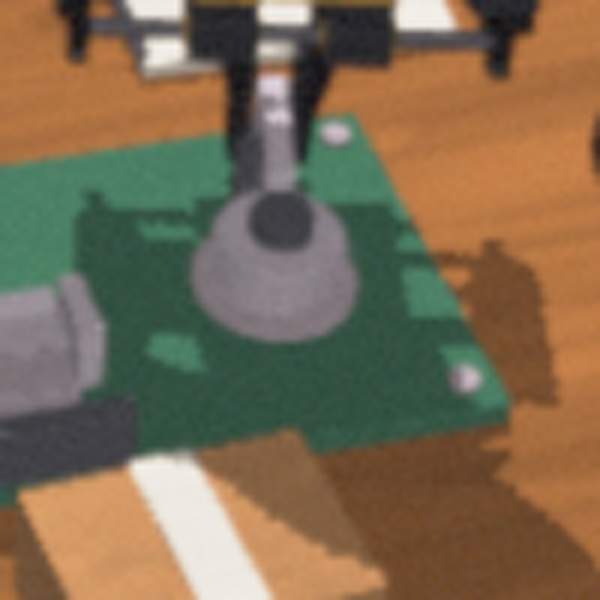

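View pics/si3.png

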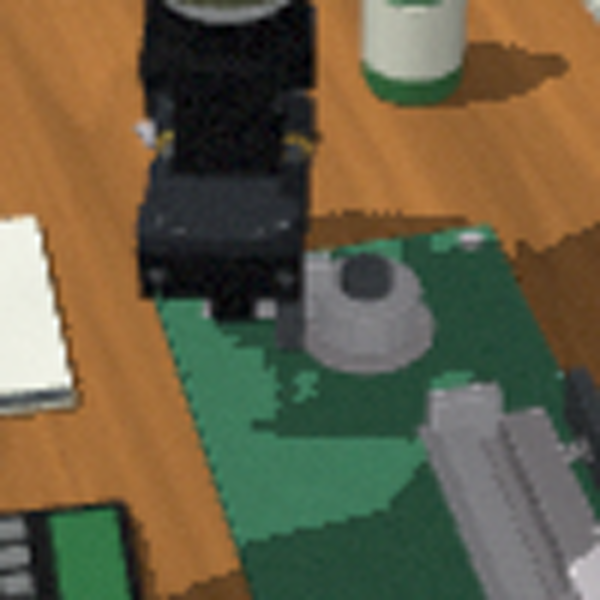

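>>> arm_command(
  increments=[
    {"gripper": 18,"dx": 0,"dy": -0.002,"dz": 0,"spin": 0},
    {"gripper": 18,"dx": 0,"dy": -0.002,"dz": 0,"spin": 0},
    {"gripper": 18,"dx": 0,"dy": 0,"dz": 0,"spin": 0},
    {"gripper": 18,"dx": 0,"dy": 0,"dz": 0,"spin": 0},
    {"gripper": 18,"dx": 0,"dy": 0,"dz": 0,"spin": 0},
    {"gripper": 18,"dx": 0,"dy": 0,"dz": 0,"spin": 0},
    {"gripper": 18,"dx": 0,"dy": 0,"dz": 0,"spin": 0},
    {"gripper": 18,"dx": 0,"dy": 0,"dz": 0,"spin": 0},
  ],
)

```text
time: 5.4
ee_pos: [0.5476, 0.166, 0.0307]
eef_rot: [0.176, 0.984, 0.003, 0.001]
ft_force: [11.8, 11.9, -10.6]
width: 0.0161
```

>>> arm_command(
  increments=[
    {"gripper": 18,"dx": 0,"dy": 0.006,"dz": 0,"spin": 0},
    {"gripper": 18,"dx": 0,"dy": 0,"dz": -0.04,"spin": 0},
    {"gripper": 30,"dx": 0,"dy": 0,"dz": -0.05,"spin": 0},
    {"gripper": 60,"dx": 0,"dy": 0,"dz": -0.05,"spin": 10},
    {"gripper": 60,"dx": 0,"dy": 0,"dz": -0.03,"spin": 10},
    {"gripper": 60,"dx": 0,"dy": 0,"dz": 0,"spin": 10},
    {"gripper": 60,"dx": 0,"dy": 0,"dz": 0,"spin": 10},
    {"gripper": 60,"dx": 0,"dy": 0,"dz": 0,"spin": 10},
  ],
)

```text
time: 6.4
ee_pos: [0.5479, 0.1677, 0.2002]
eef_rot: [0.579, 0.815, -0.001, -0.0]
ft_force: [0.5, -0.8, 0.9]
width: 0.0517
```

```bash
python3 - <<'E'
from h import *
s=read_state(); print(s["ee_pos"],s["eef_rot"],s["width"],s["ft_force"],s["torque"],s["joint_positions"][6])
q=s["eef_rot"];a=2*np.arctan2(q[1],q[0])-np.pi/2;print("a",a)
c=cam("wrist");im=cams.camera("wrist");save(im,"w4.png",1.4);np.savez("cam4_wrist",K=c[0],Rm=c[1],t=c[2]);np.save("wrist4.npy",im)
E
```

```text
[0.54786584 0.16770754 0.20019099] [ 5.79024539e-01  8.15309626e-01 -8.53865896e-04 -2.61328189e-04] 0.05170921322328323 [ 0.54011884 -0.83263152  0.85608284] [-0.01152002 -0.01458224  0.02471248] -0.10374253413085152
a 0.3357322563794556
```

View pics/w4.png

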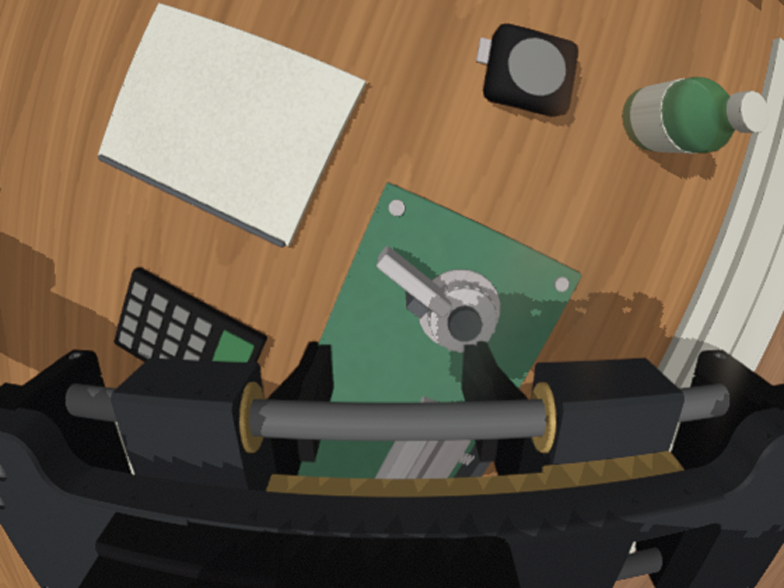

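```bash
python3 - <<'E'
from h import *
z=np.load("cam4_wrist.npz");c=z["K"],z["Rm"],z["t"]
W=lambda u,v,zz:onplane("wrist",(u/1.4,v/1.4),zz,c).round(4)
p=W(464,324,.052);a=W(384,256,.056);b=W(446,306,.056)
print(p,a,b); 
for d in (a-b,a-p): print("lever world ang",np.arctan2(-d[0],d[1]))
s1,s2=W(397,208,.012),W(562,285,.012);d=s2-s1;print("gauge th",s1,s2,np.arctan2(d[1],d[0]))
# plan: target TCP for holder view
q=read_state()
E
```

```text
[0.6071 0.1473 0.052 ] [0.5354 0.1768 0.056 ] [0.5886 0.1571 0.056 ]
lever world ang 1.2161518967748188
lever world ang 1.1804699060728654
gauge th [0.5344 0.2063 0.012 ] [0.6846 0.1939 0.012 ] -0.08236979717261524
```

>>> arm_command(
  increments=[
    {"gripper": 80,"dx": 0,"dy": 0,"dz": 0,"spin": 2.9},
    {"gripper": 80,"dx": -0.05,"dy": -0.026,"dz": 0,"spin": 0},
    {"gripper": 80,"dx": -0.05,"dy": -0.026,"dz": 0,"spin": 0},
    {"gripper": 80,"dx": -0.05,"dy": -0.026,"dz": 0,"spin": 0},
    {"gripper": 80,"dx": -0.05,"dy": -0.026,"dz": 0,"spin": 0},
    {"gripper": 80,"dx": -0.05,"dy": -0.026,"dz": 0,"spin": 0},
    {"gripper": 80,"dx": -0.05,"dy": -0.026,"dz": 0,"spin": 0},
    {"gripper": 80,"dx": -0.055,"dy": -0.027,"dz": 0,"spin": 0},
  ],
)

```text
time: 7.45
ee_pos: [0.4741, -0.2257, 0.2005]
eef_rot: [0.596, 0.803, -0.0, -0.0]
ft_force: [0.5, -0.2, -0.1]
width: 0.0698
```

```bash
python3 - <<'E'
from h import *
s=read_state(); print(s["ee_pos"],s["eef_rot"],s["width"],s["ft_force"],s["torque"],s["joint_positions"][6])
q=s["eef_rot"];a=2*np.arctan2(q[1],q[0])-np.pi/2;print("a",a)
c=cam("wrist");im=cams.camera("wrist");save(im,"w5.png",1.4);np.savez("cam5_wrist",K=c[0],Rm=c[1],t=c[2]);np.save("wrist5.npy",im)
im=cams.camera("side");save(im[150:360,160:380],"si5.png",2.8)
for n in("scene","side"):
  for P in [(.4714,-.2245,.052),(.534,-.206,.006)]: print(n,proj(n,P))
E
```

```text
[ 0.47406622 -0.22571627  0.20051655] [ 5.95563120e-01  8.03308426e-01 -1.48776214e-04 -3.48325348e-04] 0.06981433266292209 [ 0.48806848 -0.17943198 -0.11148416] [ 0.03597477 -0.12296843 -0.0041168 ] 0.650402186293587
a 0.2948632862946663
scene [182.69856852 218.45171587]
scene [197.07325972 248.05632106]
side [276.68563589 278.94264917]
side [298.42136431 279.17444934]
```

View pics/w5.png

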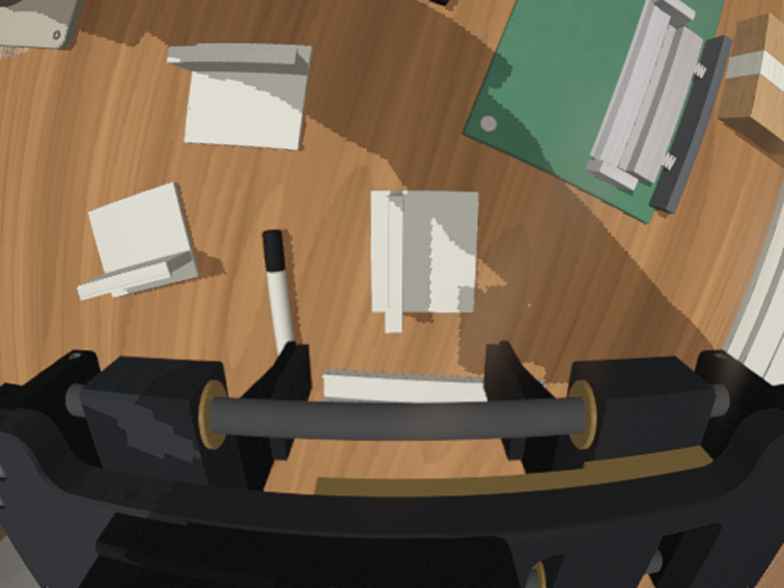

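View pics/si5.png

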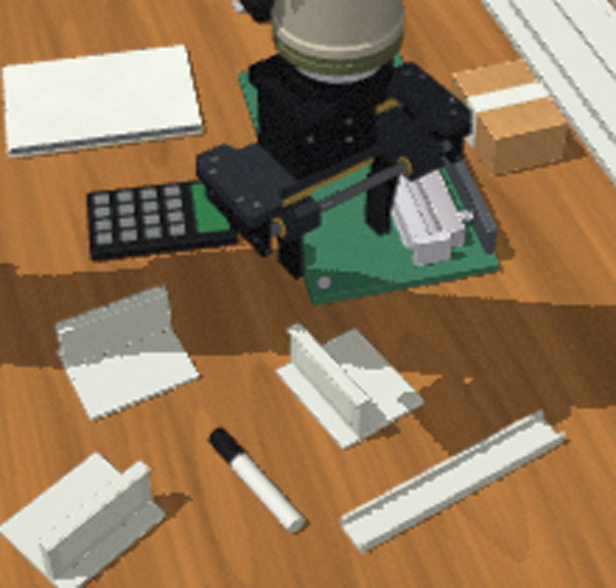

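```bash
python3 - <<'E'
from h import *
z=np.load("cam5_wrist.npz");c=z["K"],z["Rm"],z["t"]
W=lambda u,v,zz:onplane("wrist",(u/1.4,v/1.4),zz,c).round(4)
a,b=W(397,194,.052),W(394,331,.052);d=a-b;print("plate",a,b,(a+b)/2,np.linalg.norm(d),np.arctan2(-d[0],d[1]))
L=[(-.02,.05),(.065,.05),(.065,-.05),(-.02,-.05)]
w=[W(371,191,.006),W(478,192,.006),W(475,312,.006),W(372,311,.006)]
th,t,res=fit2d(L,w);print(th,t,(res*1e3).round(1).tolist())
print("gauge corner(-95,-155)",W(463,133,.012),"(85,-155)",W(648,223,.012))
im=np.load("wrist5.npy");save(im[0:170,320:560],"cr5.png",3.3)
E
```

```text
plate [ 0.4583 -0.173   0.052 ] [ 0.4851 -0.2685  0.052 ] [ 0.4717  -0.22075  0.052  ] 0.0991891627144821 0.27359120467124926
0.2957568170903523 [ 0.47255191 -0.22168294] [[-0.5, 0.3], [0.7, 0.8], [-0.7, -0.2], [0.5, -0.9]]
gauge corner(-95,-155) [ 0.4932 -0.1158  0.012 ] (85,-155) [ 0.6701 -0.129   0.012 ]
```

View pics/cr5.png

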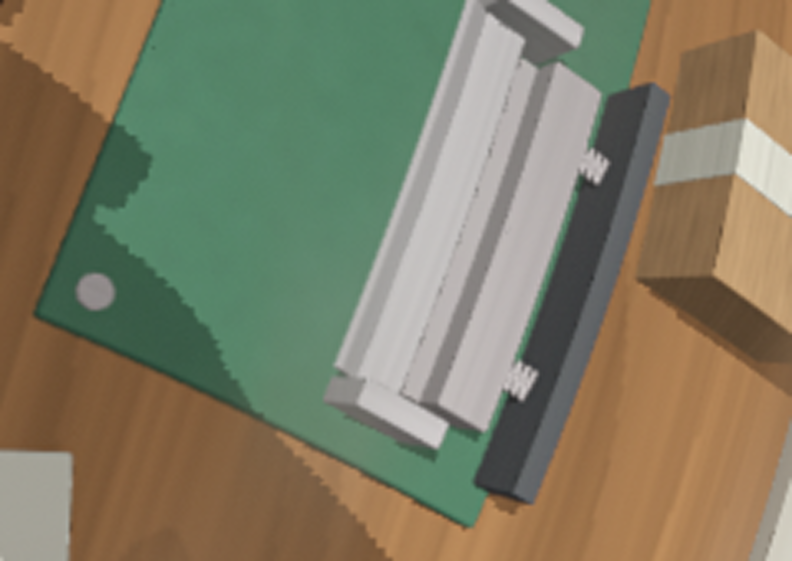

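>>> arm_command(
  increments=[
    {"gripper": 80,"dx": 0.004,"dy": 0,"dz": 0.02,"spin": 0},
    {"gripper": 80,"dx": 0,"dy": 0,"dz": 0.04,"spin": 0},
    {"gripper": 70,"dx": 0,"dy": 0,"dz": 0.04,"spin": 0},
    {"gripper": 60,"dx": 0,"dy": 0,"dz": 0.04,"spin": 0},
    {"gripper": 50,"dx": 0,"dy": 0,"dz": 0.04,"spin": 0},
    {"gripper": 40,"dx": 0,"dy": 0,"dz": 0,"spin": 0},
    {"gripper": 0,"dx": 0,"dy": 0,"dz": 0,"spin": 0},
    {"gripper": 0,"dx": 0,"dy": 0,"dz": 0,"spin": 0},
  ],
  grip_force=40,
)

```text
time: 8.55
ee_pos: [0.4751, -0.2208, 0.0224]
eef_rot: [0.597, 0.802, 0.0, 0.001]
ft_force: [-0.0, 0.2, -0.4]
width: 0.0231
```

```bash
python3 - <<'E'
from h import *
z=np.load("cam5_wrist.npz");c=z["K"],z["Rm"],z["t"]
W=lambda u,v,zz:onplane("wrist",(320+(u+.5)/3.3-.5,(v+.5)/3.3-.5),zz,c)
o=np.array([.5996,.0312]);th=-.079
Rg=np.array([[np.cos(th),-np.sin(th)],[np.sin(th),np.cos(th)]])
G=lambda p:((p[:2]-o)@Rg*1e3).round(1)
print("flare top front",G(W(470,5,.032)),G(W(338,368,.032)),"cheek top outer front (z42)",G(W(328,398,.042)),G(W(352,378,.042)),"cheek back",G(W(437,450,.042)),G(W(446,422,.042)))
print("deck flare foot",G(W(337,380,.012)))
print("fence", G(W(488,485,.042)))
z=np.load("cam1_wrist.npz");c=z["K"],z["Rm"],z["t"]
W1=lambda u,v,zz:onplane("wrist",(u/1.4,v/1.4),zz,c)
print("cheek+y top",G(W1(392,322,.042)),G(W1(435,325,.042)))
s=read_state(); print(s["ee_pos"],s["width"],s["ft_force"])
E
```

```text
flare top front [ 0.1 14.1] [ 1.000e-01 -1.307e+02] cheek top outer front (z42) [  -3.3 -142.8] [   1.7 -133.3] cheek back [  39.9 -140.6] [  39.1 -130.8]
deck flare foot [   9.5 -131. ]
fence [  63.6 -142.2]
cheek+y top [ 7.  39.4] [41.7 39.4]
[ 0.4751472  -0.22080257  0.02239039] 0.023091366015102602 [-0.014667    0.24011188 -0.43737478]
```

>>> arm_command(
  increments=[
    {"gripper": 0,"dx": 0,"dy": 0,"dz": 0,"spin": 0},
    {"gripper": 0,"dx": 0,"dy": 0,"dz": 0,"spin": 0},
    {"gripper": 0,"dx": 0,"dy": 0,"dz": 0,"spin": 0},
    {"gripper": 0,"dx": 0,"dy": 0,"dz": 0,"spin": 0},
    {"gripper": 0,"dx": 0,"dy": 0,"dz": 0,"spin": 0},
    {"gripper": 0,"dx": 0,"dy": 0,"dz": 0,"spin": 0},
    {"gripper": 0,"dx": 0,"dy": 0,"dz": -0.01,"spin": 0},
    {"gripper": 0,"dx": 0,"dy": 0,"dz": -0.02,"spin": 0},
  ],
)

```text
time: 9.55
ee_pos: [0.4735, -0.2201, 0.0508]
eef_rot: [0.597, 0.802, -0.0, -0.001]
ft_force: [1.0, -0.5, -1.1]
width: 0.0097
```

```bash
python3 - <<'E'
from h import *
s=read_state(); print(s["ee_pos"],s["eef_rot"],s["width"],s["ft_force"],s["torque"],s["joint_positions"])
q=s["eef_rot"];a=2*np.arctan2(q[1],q[0])-np.pi/2;print("a",a)
im=cams.camera("side");save(im[150:360,160:380],"si6.png",2.8)
im=cams.camera("scene");save(im[140:310,110:400],"sc6.png",2.7)
E
```

```text
[ 0.47347578 -0.22006016  0.0507697 ] [ 5.96860282e-01  8.02344914e-01 -1.20565055e-04 -6.54774499e-04] 0.009710146971414495 [ 0.96174036 -0.51328363 -1.0914074 ] [-0.00960202 -0.06993826  0.00580469] [ 0.36722149  0.27909343 -0.02213285  1.91663162  0.00732743  0.9472685
  0.63328984]
a 0.29163157575256493
```

View pics/si6.png

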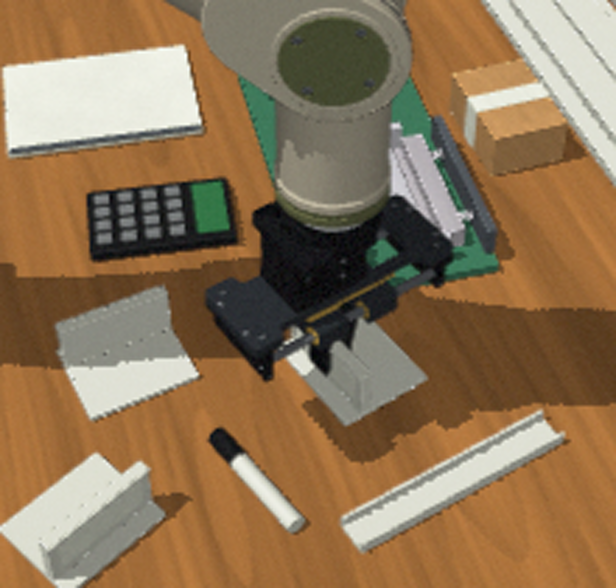

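View pics/sc6.png

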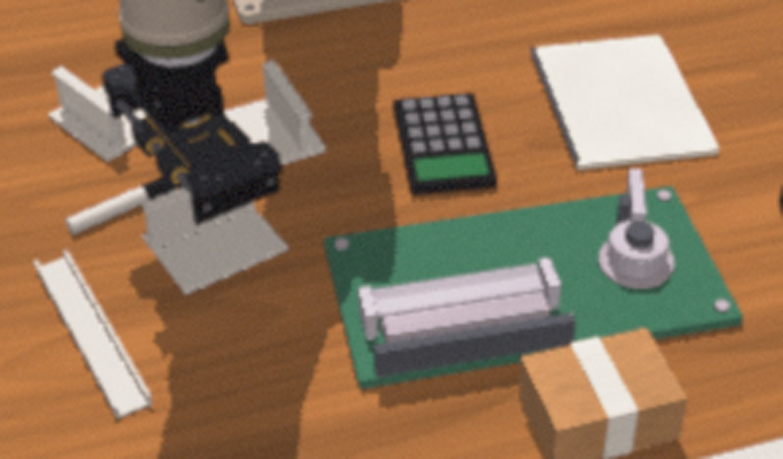

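>>> arm_command(
  increments=[
    {"gripper": 0,"dx": 0,"dy": 0,"dz": -0.03,"spin": 0},
    {"gripper": 0,"dx": 0,"dy": 0,"dz": -0.02,"spin": 10.6},
    {"gripper": 0,"dx": 0,"dy": 0,"dz": 0,"spin": 10.6},
    {"gripper": 0,"dx": 0.051,"dy": 0.004,"dz": 0,"spin": 0},
    {"gripper": 0,"dx": 0.051,"dy": 0.004,"dz": 0,"spin": 0},
    {"gripper": 0,"dx": 0.051,"dy": 0.004,"dz": 0,"spin": 0},
    {"gripper": 0,"dx": 0.052,"dy": 0.004,"dz": 0,"spin": 0},
    {"gripper": 0,"dx": 0,"dy": 0,"dz": 0,"spin": 0},
  ],
)

```text
time: 10.65
ee_pos: [0.5062, -0.0125, 0.1003]
eef_rot: [0.732, 0.681, 0.001, -0.001]
ft_force: [-0.3, -1.2, -2.2]
width: 0.0096
```

```bash
python3 - <<'E'
from h import *
s=read_state(); print(s["ee_pos"],s["eef_rot"],s["width"],s["ft_force"],s["torque"],s["joint_positions"])
q=s["eef_rot"];a=2*np.arctan2(q[1],q[0])-np.pi/2;print("a",a)
c=cam("wrist");im=cams.camera("wrist");save(im,"w7.png",1.4);np.savez("cam7_wrist",K=c[0],Rm=c[1],t=c[2]);np.save("wrist7.npy",im)
im=cams.camera("side");save(im[110:310,200:400],"si7.png",3)
E
```

```text
[ 0.50623098 -0.01246639  0.10026374] [ 7.31934728e-01  6.81374229e-01  6.28679687e-04 -5.64187329e-04] 0.009572553204227362 [-0.27854477 -1.15201394 -2.20884811] [-0.03678406  0.02739523  0.0212701 ] [ 0.06261204  0.1881461  -0.13911591  1.91086212  0.02807588  1.04425574
 -0.15970345]
a -0.07151860939746735
```

View pics/w7.png

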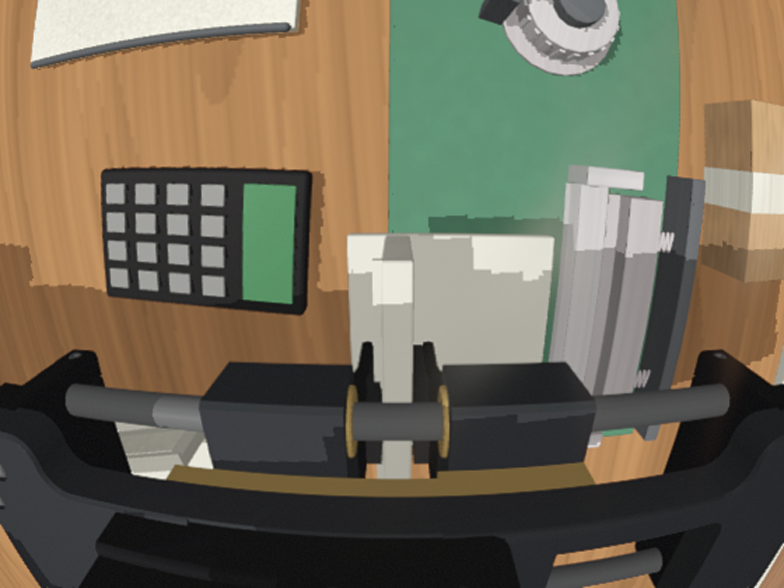

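View pics/si7.png

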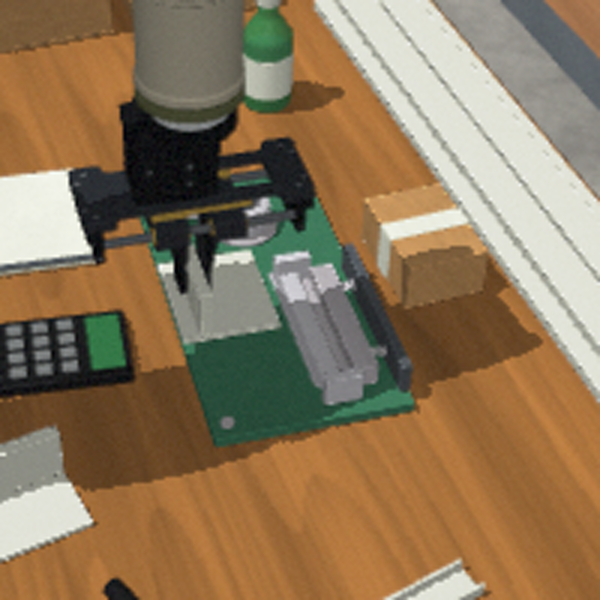

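```bash
python3 - <<'E'
from h import *
z=np.load("cam7_wrist.npz");c=z["K"],z["Rm"],z["t"]
W=lambda u,v,zz:onplane("wrist",(u/1.4,v/1.4),zz,c)
o=np.array([.5996,.0312]);th=-.079
Rg=np.array([[np.cos(th),-np.sin(th)],[np.sin(th),np.cos(th)]])
G=lambda p:((p[:2]-o)@Rg*1e3).round(1)
zt=.1003-.021+.006
print("holder corners +y: rear, front",G(W(348,236,zt)),G(W(553,237,zt)),"front lower",G(W(548,362,zt)))
print("flare top +y",G(W(566,184,.032)),G(W(552,360,.032)),"cheek +y outer top",G(W(568,166,.042)),G(W(643,172,.042)))
print("cheek inner", G(W(569,183,.042)))
p=read_state()["ee_pos"];print("tcp",G(p))
E
```

```text
holder corners +y: rear, front [-108.8   -1.6] [-26.   -0.6] front lower [-22.  -56.5]
flare top +y [-1.3 19.1] [  0.9 -81. ] cheek +y outer top [-4.6 28.7] [39.7 29.5]
cheek inner [-3.5 20.2]
tcp [-89.7 -55.7]
```

>>> arm_command(
  increments=[
    {"gripper": 0,"dx": 0,"dy": 0,"dz": 0.02,"spin": 0.4},
    {"gripper": 0,"dx": 0,"dy": 0,"dz": 0.02,"spin": 0},
    {"gripper": 0,"dx": 0,"dy": 0,"dz": 0.015,"spin": 0},
    {"gripper": 0,"dx": 0,"dy": 0,"dz": 0.007,"spin": 0},
    {"gripper": 0,"dx": 0,"dy": 0,"dz": 0,"spin": 0},
    {"gripper": 0,"dx": 0,"dy": 0,"dz": 0,"spin": 0},
    {"gripper": 0,"dx": 0,"dy": 0,"dz": 0,"spin": 0},
    {"gripper": 0,"dx": 0,"dy": 0,"dz": 0,"spin": 0},
  ],
)

```text
time: 11.75
ee_pos: [0.5063, -0.0172, 0.0389]
eef_rot: [0.737, 0.676, 0.0, 0.0]
ft_force: [0.6, -0.2, -1.9]
width: 0.0099
```

>>> arm_command(
  increments=[
    {"gripper": 0,"dx": 0,"dy": 0,"dz": 0.001,"spin": 0},
    {"gripper": 0,"dx": 0,"dy": 0,"dz": 0.001,"spin": 0},
    {"gripper": 0,"dx": 0,"dy": 0,"dz": 0.001,"spin": 0},
    {"gripper": 0,"dx": 0,"dy": 0,"dz": 0.001,"spin": 0},
    {"gripper": 0,"dx": 0,"dy": 0,"dz": 0,"spin": 0},
    {"gripper": 0,"dx": 0,"dy": 0,"dz": 0,"spin": 0},
    {"gripper": 0,"dx": 0,"dy": 0,"dz": 0,"spin": 0},
    {"gripper": 0,"dx": 0,"dy": 0,"dz": 0,"spin": 0},
  ],
)

```text
time: 12.75
ee_pos: [0.5061, -0.0172, 0.0346]
eef_rot: [0.737, 0.676, 0.0, 0.0]
ft_force: [-0.4, 0.5, -1.2]
width: 0.0096
```

```bash
python3 - <<'E'
from h import *
s=read_state(); print(s["ee_pos"],s["eef_rot"],s["width"],s["ft_force"],s["torque"])
q=s["eef_rot"];a=2*np.arctan2(q[1],q[0])-np.pi/2;print("a",a)
c=cam("wrist");im=cams.camera("wrist");save(im,"w8.png",1.4);np.savez("cam8_wrist",K=c[0],Rm=c[1],t=c[2]);np.save("wrist8.npy",im)
im=cams.camera("side");save(im[170:280,230:360],"si8.png",5)
E
```

```text
[ 0.5060753  -0.0172277   0.03459308] [7.36675424e-01 6.76246489e-01 6.76079832e-05 3.68564151e-05] 0.009619429740517197 [-0.41486399  0.53888051 -1.20201033] [-0.0498767   0.01151973  0.02532308]
a -0.08548544792817103
```

View pics/w8.png

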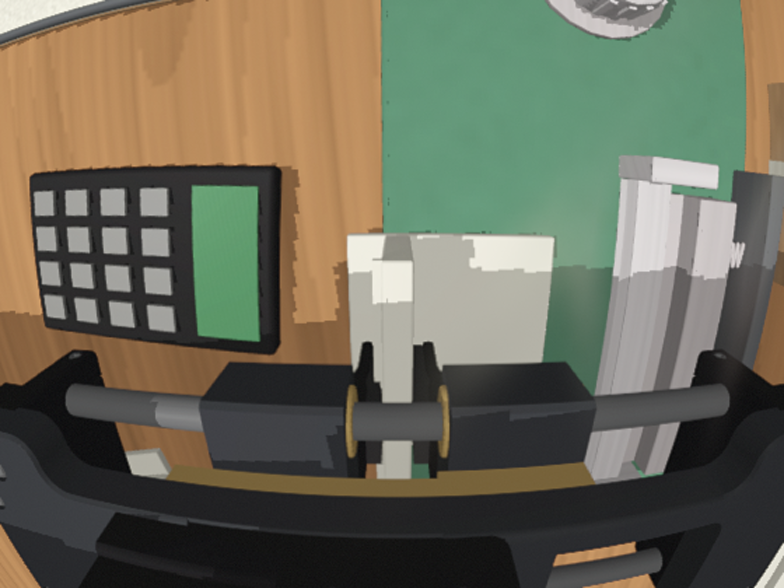

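View pics/si8.png

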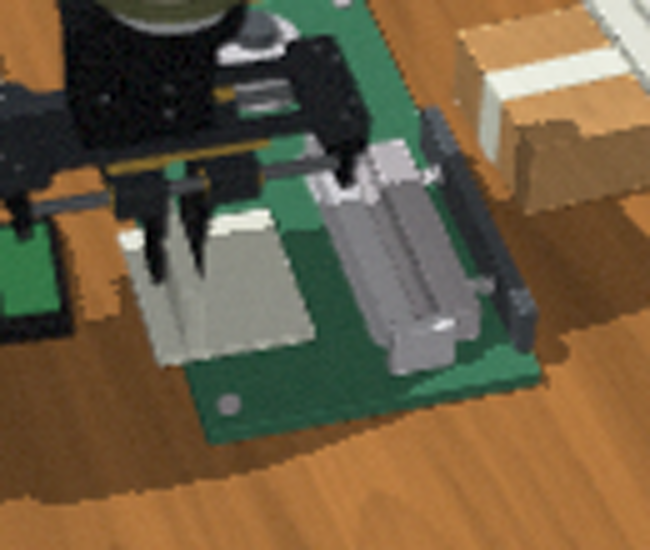

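>>> arm_command(
  increments=[
    {"gripper": 0,"dx": 0,"dy": 0.007,"dz": 0,"spin": 0},
    {"gripper": 0,"dx": 0,"dy": 0.008,"dz": 0,"spin": 0},
    {"gripper": 0,"dx": 0,"dy": 0,"dz": 0.001,"spin": 0},
    {"gripper": 0,"dx": 0,"dy": 0,"dz": 0.001,"spin": 0},
    {"gripper": 0,"dx": 0,"dy": 0,"dz": 0,"spin": 0},
    {"gripper": 0,"dx": 0,"dy": 0,"dz": 0,"spin": 0},
    {"gripper": 0,"dx": 0,"dy": 0,"dz": 0,"spin": 0},
    {"gripper": 0,"dx": 0,"dy": 0,"dz": 0,"spin": 0},
  ],
)

```text
time: 13.85
ee_pos: [0.5218, -0.0186, 0.0336]
eef_rot: [0.737, 0.676, 0.001, 0.001]
ft_force: [-1.1, -0.1, 7.3]
width: 0.0094
```

```bash
python3 - <<'E'
from h import *
s=read_state(); print(s["ee_pos"],s["eef_rot"],s["width"],s["ft_force"],s["torque"])
z=np.load("cam8_wrist.npz");c=z["K"],z["Rm"],z["t"]
W=lambda u,v,zz:onplane("wrist",(u/1.4,v/1.4),zz,c)
o=np.array([.5996,.0312]);th=-.079
Rg=np.array([[np.cos(th),-np.sin(th)],[np.sin(th),np.cos(th)]])
G=lambda p:((p[:2]-o)@Rg*1e3).round(1)
print("holder",G(W(348,236,.02)),G(W(554,237,.02)),"front",G(W(544,362,.02)))
print("flare",G(W(622,181,.032)),G(W(598,362,.032)),"deck left edge",G(W(384,60,.012)),G(W(383,215,.012)))
E
```

```text
[ 0.52184446 -0.01855657  0.03355122] [7.36701605e-01 6.76217280e-01 7.05819095e-04 6.60648663e-04] 0.009409635187687693 [-1.10075838 -0.14799577  7.30971411] [-0.07952543  0.27858302  0.06470175]
holder [-107.8   -6.1] [-24.8  -6.2] front [-23.9 -62. ]
flare [-1.4 18.8] [ -3.1 -57.3] deck left edge [-93.3  64.3] [-94.3   1. ]
```

>>> arm_command(
  increments=[
    {"gripper": 0,"dx": 0,"dy": 0.002,"dz": -0.0007,"spin": 0},
    {"gripper": 0,"dx": 0,"dy": 0.005,"dz": 0,"spin": 0},
    {"gripper": 0,"dx": 0,"dy": 0.005,"dz": 0,"spin": 0},
    {"gripper": 0,"dx": 0,"dy": 0.005,"dz": 0,"spin": 0},
    {"gripper": 0,"dx": 0,"dy": 0.005,"dz": 0,"spin": 0},
    {"gripper": 0,"dx": 0,"dy": 0,"dz": 0,"spin": 0},
    {"gripper": 0,"dx": 0,"dy": 0,"dz": 0,"spin": 0},
    {"gripper": 0,"dx": 0,"dy": 0,"dz": 0,"spin": 0},
  ],
)

```text
time: 14.85
ee_pos: [0.5432, -0.0204, 0.0336]
eef_rot: [0.737, 0.676, 0.0, 0.0]
ft_force: [-1.8, 0.6, 4.8]
width: 0.0099
```

```bash
cat >> h.py <<'E'
go=np.array([.5996,.0312]);gth=-.079
Rg=np.array([[np.cos(gth),-np.sin(gth)],[np.sin(gth),np.cos(gth)]])
G=lambda p:((p[:2]-go)@Rg*1e3).round(1)
def st():
    s=read_state(); q=s["eef_rot"]; print("t",s["time"],"pos",s["ee_pos"].round(4),"w",s["width"],"F",s["ft_force"].round(1),"T",s["torque"].round(2),"a",round(2*np.arctan2(q[1],q[0])-np.pi/2,4),"edge-lip",G(s["ee_pos"])+[55,55.8])
E
python3 - <<'E'
from h import *
st()
im=cams.camera("side");save(im[170:280,230:360],"si9.png",5)
E
```

```text
t 14.85 pos [ 0.5432 -0.0204  0.0336] w 0.009863132059532431 F [-1.8  0.6  4.8] T [-0.01  0.32 -0.02] a -0.0855 edge-lip [ 2.8 -0.1]
```

View pics/si9.png

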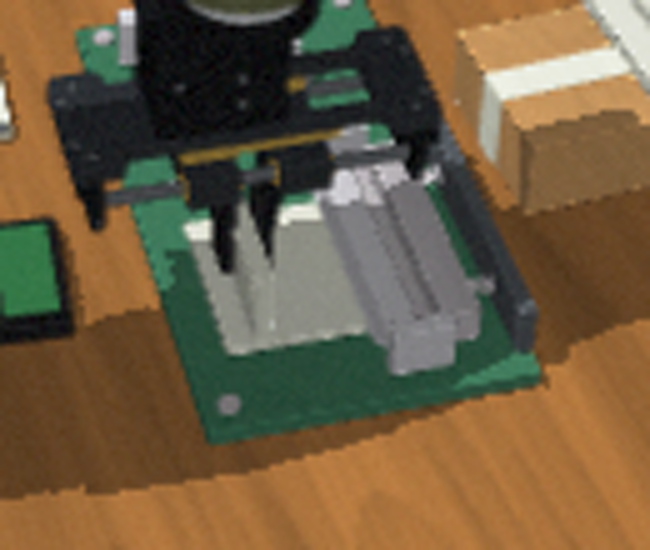

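>>> arm_command(
  increments=[
    {"gripper": 0,"dx": 0,"dy": 0.004,"dz": -0.0003,"spin": 0},
    {"gripper": 0,"dx": 0,"dy": 0.004,"dz": 0,"spin": 0},
    {"gripper": 0,"dx": 0,"dy": 0.004,"dz": 0,"spin": 0},
    {"gripper": 0,"dx": 0,"dy": 0.002,"dz": 0,"spin": 0},
    {"gripper": 0,"dx": 0,"dy": 0,"dz": 0,"spin": 0},
    {"gripper": 0,"dx": 0,"dy": 0,"dz": 0,"spin": 0},
    {"gripper": 0,"dx": 0,"dy": 0,"dz": 0,"spin": 0},
    {"gripper": 0,"dx": 0,"dy": 0,"dz": 0,"spin": 0},
  ],
)

```text
time: 15.9
ee_pos: [0.5568, -0.0216, 0.0336]
eef_rot: [0.737, 0.676, -0.0, -0.0]
ft_force: [-2.9, 0.8, 4.9]
width: 0.0094
```

```bash
python3 - <<'E'
from h import *
st()
E
```

```text
t 15.9 pos [ 0.5568 -0.0216  0.0336] w 0.009369699357329463 F [-2.9  0.8  4.9] T [0.   0.71 0.04] a -0.0855 edge-lip [16.5 -0.2]
```

>>> arm_command(
  increments=[
    {"gripper": 0,"dx": 0,"dy": 0.002,"dz": 0,"spin": 0},
    {"gripper": 0,"dx": 0,"dy": 0.002,"dz": 0,"spin": 0},
    {"gripper": 0,"dx": 0,"dy": 0.002,"dz": 0,"spin": 0},
    {"gripper": 0,"dx": 0,"dy": 0,"dz": 0,"spin": 0},
    {"gripper": 0,"dx": 0,"dy": 0,"dz": 0,"spin": 0},
    {"gripper": 0,"dx": 0,"dy": 0,"dz": 0,"spin": 0},
    {"gripper": 0,"dx": 0,"dy": 0,"dz": 0,"spin": 0},
    {"gripper": 0,"dx": 0,"dy": 0,"dz": 0,"spin": 0},
  ],
)

```text
time: 16.9
ee_pos: [0.5616, -0.0222, 0.0336]
eef_rot: [0.737, 0.676, -0.001, -0.001]
ft_force: [-10.4, 0.2, 12.1]
width: 0.0096
```

```bash
python3 - <<'E'
from h import *
st()
E
```

```text
t 16.9 pos [ 0.5616 -0.0222  0.0336] w 0.0095513478794714 F [-10.4   0.2  12.1] T [0.03 2.12 0.07] a -0.0855 edge-lip [21.3 -0.4]
```

```bash
python3 - <<'E'
from h import *
c=cam("wrist");im=cams.camera("wrist");save(im,"w10.png",1.4);np.savez("cam10_wrist",K=c[0],Rm=c[1],t=c[2]);np.save("wrist10.npy",im)
im=cams.camera("side");a=im[170:260,280:360];b=np.load("side0.npy")[170:260,280:360];save(np.hstack([b,a]),"si10.png",5)
im=cams.camera("scene");a=im[220:290,230:330];b=np.load("scene0.npy")[220:290,230:330];save(np.vstack([b,a]),"sc10.png",4.2)
E
```

```text
(no output)
```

View pics/w10.png

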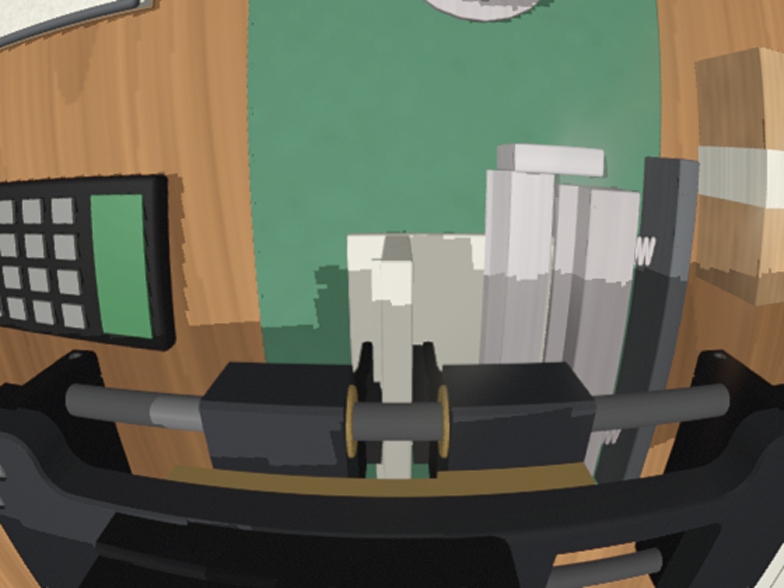

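View pics/si10.png

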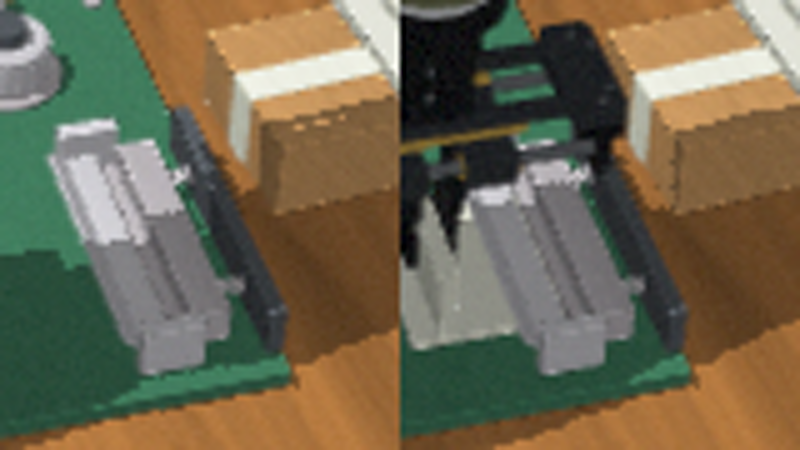

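View pics/sc10.png

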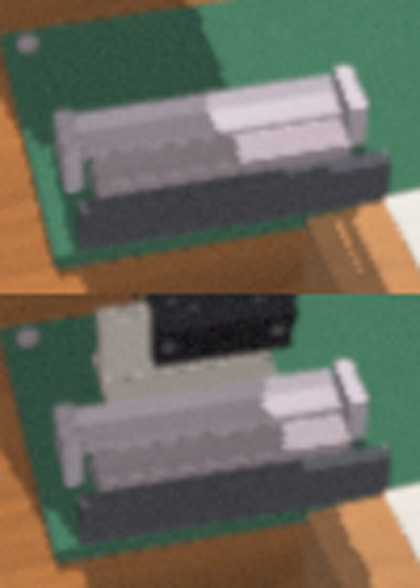

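```bash
python3 - <<'E'
from h import *
def mk(k):
    z=np.load(f"cam{k}_wrist.npz");c=z["K"],z["Rm"],z["t"]; return lambda u,v,zz:onplane("wrist",(u/1.4,v/1.4),zz,c)
W0=mk(0);W=mk(10)
f=1.4/2.05; o=170*1.4
print("0: bar rear",G(W0(o+301*f,303*f,.0345)),"front",G(W0(o+244*f,297*f,.0345)), "cheek back",G(W0(o+268*f,273*f,.042)),"fence",G(W0(o+330*f,280*f,.042)))
print("10: bar rear",G(W(639,193,.0345)),"front",G(W(558,185,.0345)),"cheek back",G(W(604,150,.042)),"fence",G(W(646,157,.042)))
im=np.load("wrist10.npy");save(im[95:260,330:520],"cr10.png",4.2)
st()
E
```

```text
0: bar rear [60.  15.8] front [29.9 16.4] cheek back [40.9 30.5] fence [72.9 29.9]
10: bar rear [60.3 14.4] front [25.7 15.4] cheek back [40.4 29.3] fence [58.2 28.4]
t 17.05 pos [ 0.5616 -0.0221  0.0336] w 0.009511723342887024 F [-11.    1.   11.6] T [0.03 2.23 0.03] a -0.0854 edge-lip [21.3 -0.4]
```

View pics/cr10.png

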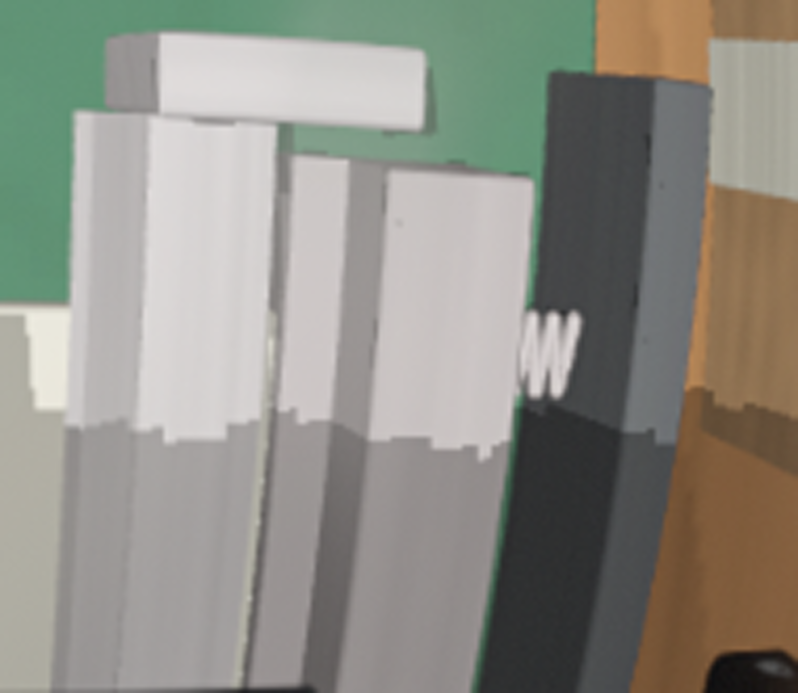

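>>> arm_command(
  increments=[
    {"gripper": 0,"dx": 0,"dy": 0,"dz": -0.0005,"spin": 0},
    {"gripper": 0,"dx": 0,"dy": 0,"dz": -0.0005,"spin": 0},
    {"gripper": 0,"dx": 0,"dy": 0.001,"dz": 0,"spin": 0},
    {"gripper": 0,"dx": 0,"dy": 0.001,"dz": 0,"spin": 0},
    {"gripper": 0,"dx": 0,"dy": 0,"dz": 0,"spin": 0},
    {"gripper": 0,"dx": 0,"dy": 0,"dz": 0,"spin": 0},
    {"gripper": 0,"dx": 0,"dy": 0,"dz": 0,"spin": 0},
    {"gripper": 0,"dx": 0,"dy": 0,"dz": 0,"spin": 0},
  ],
)

```text
time: 18.05
ee_pos: [0.5647, -0.0223, 0.0345]
eef_rot: [0.737, 0.676, -0.0, -0.0]
ft_force: [-4.2, -0.8, -3.5]
width: 0.0095
```

```bash
python3 - <<'E'
from h import *
st()
E
```

```text
t 18.05 pos [ 0.5647 -0.0223  0.0345] w 0.009497990255560248 F [-4.2 -0.8 -3.5] T [-0.21  1.16  0.13] a -0.0856 edge-lip [24.4 -0.3]
```

>>> arm_command(
  increments=[
    {"gripper": 0,"dx": 0,"dy": 0.001,"dz": 0.0004,"spin": 0},
    {"gripper": 0,"dx": 0,"dy": 0.001,"dz": 0,"spin": 0},
    {"gripper": 0,"dx": 0,"dy": 0.001,"dz": 0,"spin": 0},
    {"gripper": 0,"dx": 0,"dy": 0,"dz": 0,"spin": 0},
    {"gripper": 0,"dx": 0,"dy": 0,"dz": 0,"spin": 0},
    {"gripper": 0,"dx": 0,"dy": 0,"dz": 0,"spin": 0},
    {"gripper": 0,"dx": 0,"dy": 0,"dz": 0,"spin": 0},
    {"gripper": 0,"dx": 0,"dy": 0,"dz": 0,"spin": 0},
  ],
)

```text
time: 19.05
ee_pos: [0.5679, -0.0226, 0.0342]
eef_rot: [0.737, 0.676, 0.0, 0.0]
ft_force: [-5.2, -1.1, -2.1]
width: 0.0099
```

```bash
python3 - <<'E'
from h import *
st()
E
```

```text
t 19.05 pos [ 0.5679 -0.0226  0.0342] w 0.009916840801000373 F [-5.2 -1.1 -2.1] T [-0.15  1.29  0.18] a -0.0856 edge-lip [27.6 -0.4]
```

>>> arm_command(
  increments=[
    {"gripper": 0,"dx": 0,"dy": 0.001,"dz": 0,"spin": 0},
    {"gripper": 0,"dx": 0,"dy": 0.001,"dz": 0,"spin": 0},
    {"gripper": 0,"dx": 0,"dy": 0,"dz": 0,"spin": 0},
    {"gripper": 0,"dx": 0,"dy": 0,"dz": 0,"spin": 0},
    {"gripper": 0,"dx": 0,"dy": 0,"dz": 0,"spin": 0},
    {"gripper": 0,"dx": 0,"dy": 0,"dz": 0,"spin": 0},
    {"gripper": 0,"dx": 0,"dy": 0,"dz": 0,"spin": 0},
    {"gripper": 0,"dx": 0,"dy": 0,"dz": 0,"spin": 0},
  ],
)

```text
time: 20.05
ee_pos: [0.5683, -0.0227, 0.034]
eef_rot: [0.737, 0.676, -0.001, -0.001]
ft_force: [-11.9, 0.1, 3.6]
width: 0.0097
```

```bash
python3 - <<'E'
from h import *
st()
E
```

```text
t 20.05 pos [ 0.5683 -0.0227  0.034 ] w 0.009664408146842043 F [-11.9   0.1   3.6] T [-0.08  2.77  0.18] a -0.0855 edge-lip [28.  -0.4]
```

```bash
python3 - <<'E'
from h import *
st()
c=cam("wrist");im=cams.camera("wrist");save(im,"w11.png",1.4);np.savez("cam11_wrist",K=c[0],Rm=c[1],t=c[2]);np.save("wrist11.npy",im)
im=cams.camera("side");a=im[140:260,240:370];save(a,"si11.png",5)
im=cams.camera("scene");a=im[190:290,220:390];save(a,"sc11.png",4.5)
st()
E
```

```text
t 20.05 pos [ 0.5683 -0.0227  0.034 ] w 0.009664408146842043 F [-11.9   0.1   3.6] T [-0.08  2.77  0.18] a -0.0855 edge-lip [28.  -0.4]
t 20.2 pos [ 0.5683 -0.0227  0.034 ] w 0.009322588365893482 F [-12.1  -0.3   3.5] T [-0.12  2.83  0.19] a -0.0855 edge-lip [28.  -0.5]
```

View pics/w11.png

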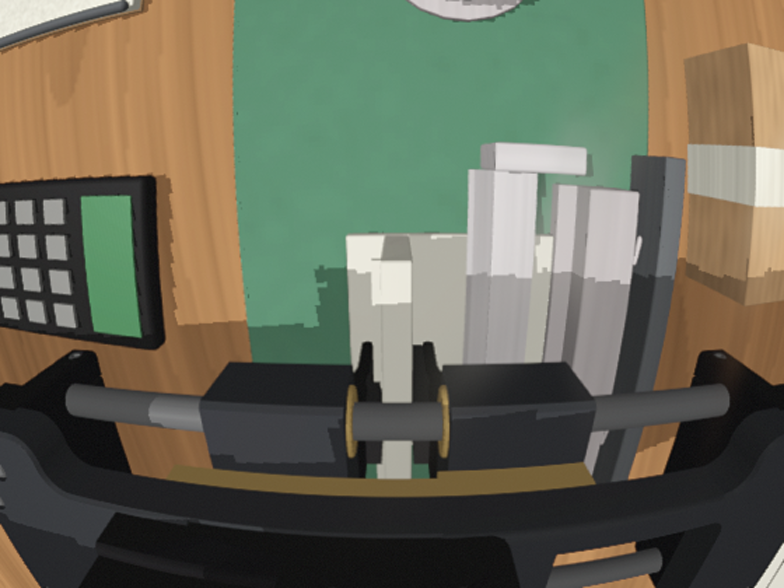

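View pics/si11.png

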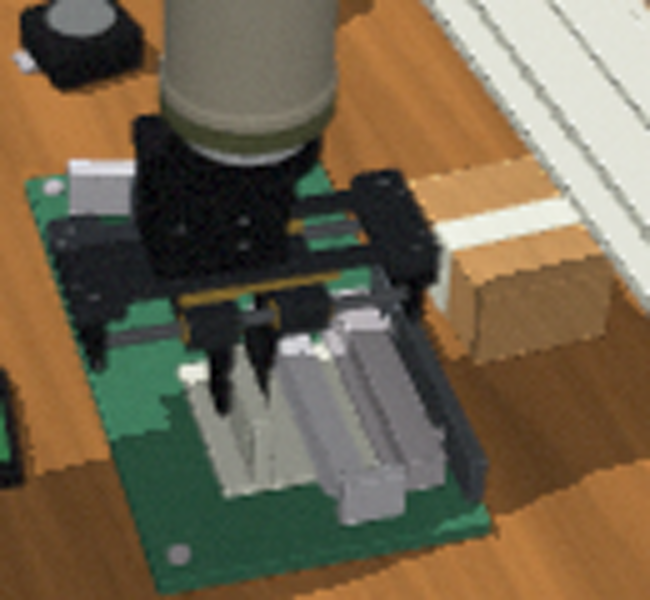

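View pics/sc11.png

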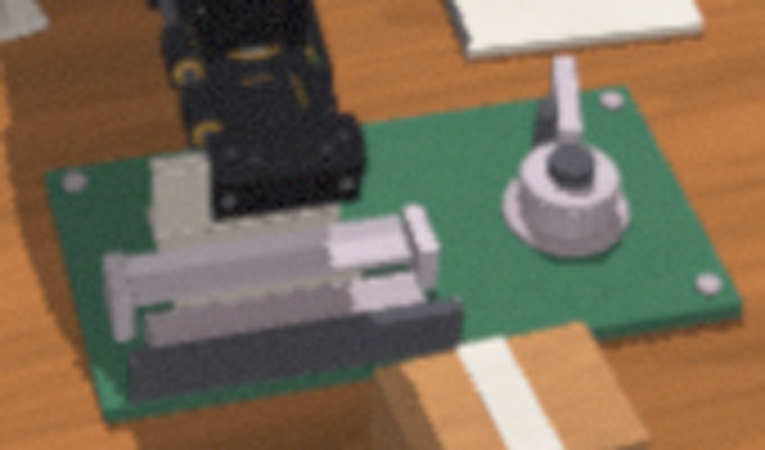

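```bash
python3 - <<'E'
from h import *
job.close_job(); st()
E
```

```text
the job is handed in; nothing more can be done
the job is handed in; nothing more can be done
```

I turned the lock collar to its stop, pushed the right label holder fully home behind the lip, and handed the job in at about 20.2 s with the holder still gripped and pressed.

- **Collar:** I caged the lever between the fingers and swung it round an arc until the arm stalled against the stop at about 20 N. A picture after letting go put the collar at about 1.30 rad. The final scene picture shows the lever still at the stop block.
- **Choice of holder:** Of the three look-alikes, I took the one about 0.53 m from the base; the other two were at about 0.34 m and 0.37 m. I gripped it across its upright plate at 40 N.
- **Insertion:** I set the tongue on the deck and slid it in slowly. Halfway there was more drag than expected (about 11 N forward, 12 N downward) because I was pressing too hard on the deck. I raised the tool 1 mm and it then moved freely against the spring.
- **Final readings:**
  - The tongue edge was about 28.0 mm past the lip and 0.5 mm off centre.
  - The tool was within about 0.01 rad of square to the gauge.
  - The push was steady at 12 N, with 3.5 N of it on the deck, and the highest push seen was about 12 N.
  - The pictures show the bar pushed well back and the springs compressed.
- **Disagreements:** My first scene and side camera fits of the gauge differed by about 8 mm in y, so I used the wrist camera, which agreed with the end stop at 28 mm. The tool ended 0.4 mm higher than at first deck contact, which is within tolerance.
- **Bystanders:** Nothing touched them in the views I took, but I did not re-measure each one.

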